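# Sort the turner's handful into its holders

### The arm

A 6-joint arm with a two-finger parallel gripper is mounted at the origin on a cart in front of the work surface, level with it; the furniture and walls round the work are solid. World frame = base frame: x ahead of the robot, y to its left, z up, the work surface at z = 0. Lengths are in m, angles in degrees, forces in N, time in s.
With the tool pointing down it reaches from about 0.25 to 0.725 m from the base axis. Payload 9.7 kg.
Tool frame: the origin (TCP) lies at the very end of the fingers, on their centre line; the grasp point (between the pads) lies tcp_to_grasp behind it (tcp_to_grasp is the distance from the TCP to the grasp point, in m); z points along the fingers, y is the direction in which the jaws open and shut (so a half turn about z gives the same grasp; the last joint's range is limited). The gripper opens to 85 mm and grips with 20 to 120 N. Pads are 22 mm wide; open, the fingers measure 114 mm over their backs; the gripper's body (76 mm by 85 mm) begins 54 mm behind the grasp point. The pads swing forward as they close: fully open they stand 13 mm farther back than shut.
Start: joints at [-74.714, 4.979, 10.078, 95.1, 0, 90], TCP at [0.145, -0.531, 0.205] pointing down, gripper open.
Joint ranges: [-179.16, 179.16], [-48.56, 103.87], [-65.8, 70.77], [-126.05, 130.52], [-82.76, 87.17], [-180, 180]. Speed limits (degrees/s): [127.2, 127.2, 147.25, 180, 180, 180].

### API

Orientations are given as [roll, pitch, yaw] about the fixed x, y, z axes, in that order (R = Rz(yaw) Ry(pitch) Rx(roll)).
In Python, from workcell import * gives the robot as it stands. The module is installed in compiled form; this text tells all that it offers.
- The arm moves only by the shell command python3 -m pendant 'ROWS' [FORCE]. ROWS is JSON, a list of rows, each a list of 3 entries, a list of its own where there are three numbers: the opening in per cent of the stroke, from 0 (shut) to 100 (fully open), then the shift along the world's x, y, z in mm, then the turn, a rotation vector about the world's x, y, z in degrees. A call has 1 to 20 rows; each row is the pose to reach, as a shift and turn from the pose measured when the call began; what a row does not reach only later rows make up. A row lasts 1/8 s, in which the tool goes at most 62.5 mm and 10.7 degrees, less where a joint would pass 70% of its speed; a pose out of reach is approached as far as the arm can. A call with a gripper value outside its range is refused whole. The fingers move at their own pace and stop on an object; FORCE is the grip in N (left out, the last holds). Time passes only in rows, so rows that repeat a pose let the fingers close. It gives the time, the measured TCP pose, the force and the opening at its end, in the units of the state.
- get_obs(): the state, without advancing time (a new reading comes with each control period).
- camera(name): name is "side" or "top" or "wrist"; returns a dict with "img" (400x640x3 uint8, red, green, blue), "fx", "fy", "cx", "cy" (pixels), "cam_to_world" (4x4, takes a point from camera to world coordinates); the wrist camera has in their place "T_tool_cam" (4x4, takes a point from camera to tool coordinates, whose origin is the TCP and whose axes are the flange's). Camera axes: x right, y down, z forward; pixel columns grow to the right and rows downward; lengths in m; the calibration is good to about 2 mm. The wrist camera is an equidistant fisheye: a pixel r from the principal point sees the ray r / f radians off the axis. A picture is of the moment at which its call begins: read the wrist's pose just before it. There is no depth.
- job_done(): hands the job in, once; it reports no verdict.
Trained networks look in a picture, given as the dict that the camera call returned (one of the last four; its "shot" number tells which), for a name from the list of things; names that differ only in an ending like _2 or _b are one class to them, and where a whole thing is asked for, a point or a joint stands for the part that bears it (a point fixed in the world has none). Each returns a list of dicts, best first, with "confidence" (0 to 1); they miss things now and then, are a little off and sometimes report something else, mostly with a low value. They report only what shows in the picture. A call takes as long as a camera call.
- regions_of(picture, label): "region" (400x640 bool, what is visible of it).
- pinpoint(picture, label): "position" ([x, y, z] in m, in world coordinates, good to about 4 mm: a listed point, or the origin of a listed thing).
The state is a dict: "time": time; "q": joint angles; "qd": joint speeds; "joint_efforts": joint torques, N m; "ee_pos": TCP position; "tcp_rot": TCP orientation; "wrist_force": force on the tool from outside, world axes, zero at the start; "torque": the same for the moment, N m; "opening": finger opening in m.
Only numpy, scipy, OpenCV 4.12 (cv2) and the standard library are available. Lean on these libraries where they do the work, as an engineer would, in place of code of your own. Each camera call takes 0.05 s, during which the arm holds its last target. There are 200 camera calls.

### The job

Clear the bench after turning: stand both red finials in the recesses of the white drying board, put both steel drive centres head down into the pockets of the pale maple block, and seat the glue bottle that stands in front of the belt sander in the well of the blue anti-tip stand. Each must end upright and fully down in a pocket of its own, released. Never let any of them fall over, and leave the wax tin and the brown scrap block where they are.

Things in the scene. Friction and masses are not known exactly. Their poses are not given: they have to be found in the camera images.
- finial_1: red wood finial, one of two: turned finial of red wood, 86 mm tall, standing upright on its round foot (38 mm across, 19 mm high); above the foot a narrow neck 20 to 24 mm thick (19 to 28 mm up), above that the round belly, 33 mm thick at its widest (42 to 48 mm up), from which it tapers to a point. Origin at the centre of its underside, z up. The two finials are alike. About 40 g
- finial_2: red wood finial, the other of two: turned finial of red wood, 86 mm tall, standing upright on its round foot (38 mm across, 19 mm high); above the foot a narrow neck 20 to 24 mm thick (19 to 28 mm up), above that the round belly, 33 mm thick at its widest (42 to 48 mm up), from which it tapers to a point. Origin at the centre of its underside, z up. The two finials are alike. About 40 g
- centre_1: drive centre, one of two: steel lathe drive centre, 76 mm tall, standing upright on its head (27 mm across, 20 mm high) with its plain round shank (18 mm thick, 20 to 76 mm up) upward. Origin at the centre of its underside, z up. The two centres are alike. About 90 g
- centre_2: drive centre, the other of two: steel lathe drive centre, 76 mm tall, standing upright on its head (27 mm across, 20 mm high) with its plain round shank (18 mm thick, 20 to 76 mm up) upward. Origin at the centre of its underside, z up. The two centres are alike. About 90 g
- glue: small bottle of instant glue, white with a magenta cap: body 25 mm across and 52 mm high, cap 14 mm across up to 77 mm, standing upright with the other things in front of the belt sander (another bottle like it stands far back on the bench, left of and behind the sander, and is not meant). Origin at the centre of its underside, z up. About 30 g
- centre_block: pale maple block with dark end strips, 56 mm (own x) by 117 mm (own y), 26 mm high, holding the drive centres; it does not move. Two round pockets 35 mm wide and 16 mm deep, their mouths bevelled to 43 mm, at own y = +28 and -28 mm, x = 0; floors 10 mm above the bench. Origin at the centre of its underside
- drying_board: flat white board with a brown edge, 62 mm (own x) by 120 mm (own y), 16 mm high, on which finials stand to dry; it does not move. Two round recesses 44 mm wide and 9 mm deep, their mouths bevelled to 52 mm, at own y = +29 and -29 mm, x = 0; floors 7 mm above the bench. Origin at the centre of its underside
- glue_stand: square blue anti-tip stand on a black foot, 62 x 62 mm (foot 66 x 66), 28 mm high, for the glue bottle; it does not move. One round well 33 mm wide and 20 mm deep, its mouth bevelled to 41 mm, in the middle; floor 8 mm above the bench. Origin at the centre of its underside
- wax_tin: bystander: round brown wax tin, 70 mm across, 24 mm high, loose on the bench beyond the holders (a like tin far back behind the sander is only furniture); leave it alone. Origin at the centre of its underside
- scrap_block: bystander: dark brown scrap of wood, 40 x 50 x 40 mm, loose on the bench in front of the nose of the belt sander; leave it alone. Origin at the centre of its underside. Right of it a cable arches 0.14 m high near (0.50, -0.12) m; the lathe, 0.44 m tall, fills x > 0.50, y < -0.15 m: pass both close to the base or high up. The sander, 0.15 m high, spans about (0.60, 0.03) to (0.80, 0.30) m

How it is judged:
By the outcome, as a careful person would: the job done as asked, in the order asked, and still so for the second after the job is handed in, with the robot touching nothing.
It also fails if it takes over 128 s, if anything falls off the work surface, if the arm or the gripper's body presses on something with over 40 N, if the wrist force passes 120 N, or if a joint passes its speed limit or range.

## Working session

There is one attempt and no reset: what is moved stays moved. The work goes in short steps, Python scripts to look and compute and a shell command to move; the robot and the scene stay as the last step left them, time stands still between calls to the robot, and variables do not carry over. Pictures are saved under pics/ and viewed, about 12 in all and at most 16, crops included, and the job is handed in when it is done.

```bash
mkdir -p pics; cat > h.py <<'E'
from workcell import *
import numpy as np, cv2
def save(p,n): cv2.imwrite('pics/'+n+'.png',p['img'][:,:,::-1])
E
python3 - <<'E'
from h import *
o=get_obs();print({k:np.round(v,3) for k,v in o.items()})
import workcell; print([k for k in dir(workcell) if not k.startswith('_')])
ps=[]
for c in('side','top'):
    p=camera(c);ps.append(p['img']);save(p,c)
    for l in ['finial_1','centre_1','glue','centre_block','drying_board','glue_stand','wax_tin','scrap_block']:
        for d in pinpoint(p,l)[:4]: print(c,l,np.round(d['position'],4),round(d['confidence'],2))
E
```

```text
{'time': np.float64(0.0), 'q': array([-7.4713e+01,  5.0120e+00,  1.0035e+01,  9.5099e+01,  2.0000e-03,
        9.0001e+01]), 'qd': array([ 0.107,  0.023,  0.022, -0.04 ,  0.067,  0.059]), 'joint_efforts': array([-1.0000e-03, -5.2038e+01,  4.6481e+01,  1.6000e-02, -0.0000e+00,
       -0.0000e+00]), 'ee_pos': array([ 0.145, -0.53 ,  0.204]), 'tcp_rot': array([-1.79924e+02, -2.00000e-03,  1.52860e+01]), 'wrist_force': array([ 0.305, -0.394,  0.29 ]), 'torque': array([-0.002,  0.051,  0.015]), 'opening': np.float64(0.085)}
['PlanningError', 'camera', 'get_obs', 'job_done', 'pinpoint', 'regions_of', 'tcp_to_grasp']
side finial_1 [0.4735 0.0684 0.0044] 0.65
side finial_1 [0.6064 0.2516 0.0034] 0.55
side centre_1 [0.451  0.003  0.0007] 0.71
side centre_1 [0.4777 0.1996 0.0013] 0.68
side glue [0.447  0.1373 0.0023] 0.76
side centre_block [0.4876 0.3097 0.0015] 0.73
side drying_board [0.4885 0.379  0.0035] 0.81
side glue_stand [4.784e-01 4.552e-01 2.000e-04] 0.77
side wax_tin [0.6381 0.4442 0.0034] 0.96
side scrap_block [ 0.557  -0.0305  0.0013] 0.85
top finial_1 [0.603  0.2534 0.002 ] 0.68
top finial_1 [0.4758 0.0624 0.003 ] 0.53
top finial_1 [0.4718 0.1961 0.0052] 0.19
top centre_1 [4.512e-01 6.400e-03 3.000e-04] 0.69
top centre_1 [0.4736 0.1993 0.0063] 0.49
top glue [ 0.4454  0.1325 -0.0028] 0.5
top centre_block [ 0.4934  0.3041 -0.0035] 0.69
top drying_board [0.4837 0.3818 0.0013] 0.87
top drying_board [ 0.4929  0.3046 -0.0043] 0.18
top glue_stand [ 4.842e-01  4.533e-01 -1.000e-04] 0.74
top glue_stand [ 0.5538 -0.0306 -0.0033] 0.42
top wax_tin [0.6341 0.449  0.0038] 0.78
top scrap_block [ 0.5576 -0.0332 -0.0019] 0.67
```

View pics/top.png

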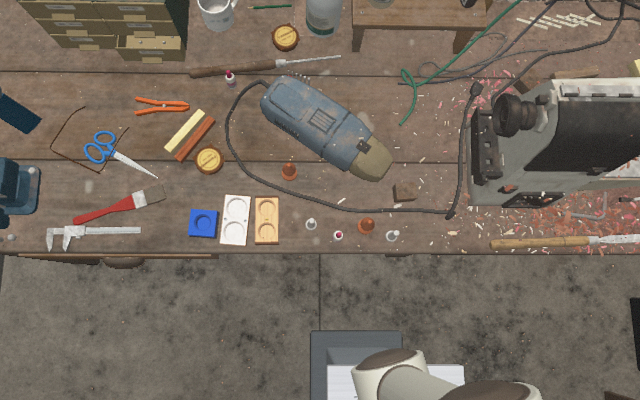

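View pics/side.png

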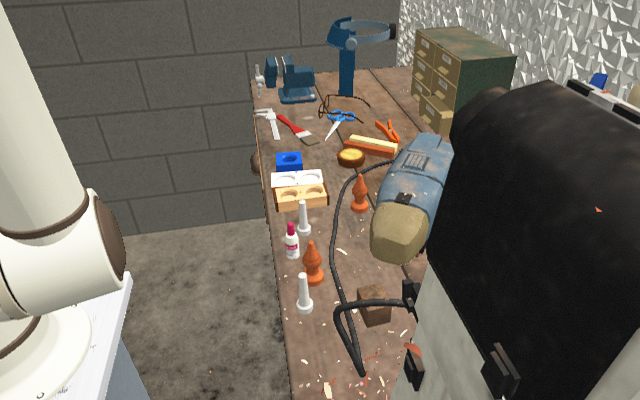

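```bash
python3 -c "
from h import *
print(tcp_to_grasp)
for c in('side','top','wrist'):
    p=camera(c);print({k:np.round(v,3) for k,v in p.items() if k!='img'})"
```

```text
0.0187
{'fx': np.float64(429.606), 'fy': np.float64(429.606), 'cx': np.float64(327.642), 'cy': np.float64(199.039), 'cam_to_world': array([[ 0.982, -0.127,  0.143,  0.411],
       [-0.19 , -0.561,  0.805, -0.471],
       [-0.022, -0.818, -0.575,  0.548],
       [ 0.   ,  0.   ,  0.   ,  1.   ]]), 'shot': np.int64(3)}
{'fx': np.float64(486.687), 'fy': np.float64(486.687), 'cx': np.float64(314.255), 'cy': np.float64(197.725), 'cam_to_world': array([[-0.   , -0.981,  0.193,  0.314],
       [-1.   , -0.006, -0.031,  0.227],
       [ 0.031, -0.193, -0.981,  1.175],
       [ 0.   ,  0.   ,  0.   ,  1.   ]]), 'shot': np.int64(4)}
{'fx': np.float64(309.707), 'fy': np.float64(309.707), 'cx': np.float64(321.574), 'cy': np.float64(197.703), 'T_tool_cam': array([[ 0.001, -0.96 , -0.281,  0.072],
       [ 1.   ,  0.   ,  0.002, -0.   ],
       [-0.001, -0.281,  0.96 , -0.169],
       [ 0.   ,  0.   ,  0.   ,  1.   ]]), 'shot': np.int64(5)}
```

Finials are at px (366,225) and (289,171), centres at (310,224) and (392,236), and the glue at (338,235). The holders sit in a row at (203,222), (235,220) and (266,220), and finial 2 is close to the sander's left front. The network positions agree with the pictures, so I'll go for a close wrist view.

```bash
python3 -m pendant '[[100,[0,0,80],[0,0,0]],[100,[60,100,80],[0,0,10]],[100,[100,160,80],[0,0,20]],[100,[130,220,80],[0,0,30]],[100,[160,280,80],[0,0,40]],[100,[190,340,80],[0,0,50]],[100,[210,400,80],[0,0,60]],[100,[230,450,80],[0,0,70]],[100,[260,520,80],[0,0,75]],[100,[280,580,80],[0,0,75]],[100,[305,661,76],[0,0,75]],[100,[305,661,76],[0,0,75]],[100,[305,661,76],[0,0,75]],[100,[305,661,76],[0,0,75]],[100,[305,661,76],[0,0,75]],[100,[305,661,76],[0,0,75]],[100,[305,661,76],[0,0,75]]]'
python3 - <<'E'
from h import *
p=camera('wrist');save(p,'w1')
for l in ['finial_1','centre_1','glue','centre_block','drying_board','glue_stand','scrap_block']:
    for d in pinpoint(p,l)[:3]: print(l,np.round(d['position'],4),round(d['confidence'],2))
E
```

```text
time: 3.18
ee_pos: [0.4499, 0.1296, 0.2815]
tcp_rot: [180.0, -0.0, 90.2]
wrist_force: [0.1, 0.5, -0.6]
opening: 0.0853
finial_1 [ 0.4682  0.0656 -0.0005] 0.7
finial_1 [ 0.6062  0.2562 -0.0063] 0.59
finial_1 [ 0.4471  0.0049 -0.0006] 0.4
centre_1 [ 0.4481  0.0055 -0.0037] 0.64
centre_1 [ 0.4797  0.1978 -0.0011] 0.57
glue [ 0.4474  0.132  -0.0026] 0.78
centre_block [0.4893 0.3044 0.001 ] 0.85
scrap_block [ 0.5583 -0.0321 -0.002 ] 0.87
```

View pics/w1.png

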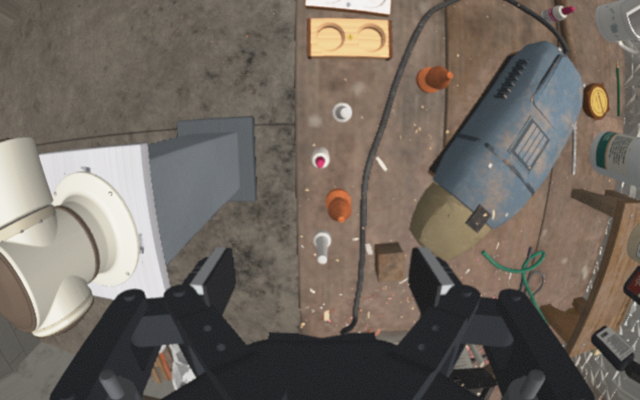

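```bash
cat >> h.py <<'E'
from scipy.optimize import minimize, least_squares
from scipy.spatial.transform import Rotation as Rn
PROF={'finial':[(19,0),(19,19),(10,20),(12,28),(16.5,42),(16.5,48),(1,86)],'centre':[(13.5,0),(13.5,20),(9,20),(9,76)],'glue':[(12.5,0),(12.5,52),(7,52),(7,77)]}
BOX={'centre_block':(56,117,26),'drying_board':(62,120,16),'glue_stand':(66,66,28)}
def snap(c):
    o=get_obs();p=camera(c)
    if c=='wrist':
        T=np.eye(4);T[:3,:3]=Rn.from_euler('xyz',o['tcp_rot'],degrees=True).as_matrix();T[:3,3]=o['ee_pos'];T=T@p['T_tool_cam']
    else: T=p['cam_to_world']
    return c,p,T
def proj(s,P):
    c,p,T=s;q=(np.asarray(P)-T[:3,3])@T[:3,:3]
    if c=='wrist':
        n=np.hypot(q[:,0],q[:,1])+1e-9;k=np.arctan2(n,q[:,2])/n
        return np.c_[p['cx']+p['fx']*k*q[:,0],p['cy']+p['fy']*k*q[:,1]]
    return np.c_[p['cx']+p['fx']*q[:,0]/q[:,2],p['cy']+p['fy']*q[:,1]/q[:,2]]
def mask(s,label,x,y,yaw=0,z=0):
    SC=4;m=np.zeros((400*SC,640*SC),np.uint8)
    k=label.split('_')[0]
    def fill(P): cv2.fillConvexPoly(m,cv2.convexHull(np.round((proj(s,P)+.5)*SC-.5).astype(np.int32)),1)
    if label in BOX:
        a,b,h=np.array(BOX[label])/2e3;c,w=np.cos(yaw),np.sin(yaw)
        fill([(x+c*u-w*v,y+w*u+c*v,t) for u in(-a,a) for v in(-b,b) for t in(0,2*h)])
    else:
        t=np.linspace(0,2*np.pi,40);f=[np.c_[x+r*np.cos(t)/1e3,y+r*np.sin(t)/1e3,0*t+z+h/1e3] for r,h in PROF[k]]
        for u,v in zip(f,f[1:]): fill(np.r_[u,v])
    return cv2.resize(m.astype(np.float32),(640,400),interpolation=cv2.INTER_AREA)
def locate(s,label,g,yaw0=None,z=0):
    """g: xy guess; region nearest the guess is used, fit by IoU"""
    gp=proj(s,[(g[0],g[1],z+.02)])[0];best=None
    for d in regions_of(s[1],label):
        R=d['region']
        if R.sum()<20: continue
        ys,xs=np.nonzero(R);e=np.hypot(xs.mean()-gp[0],ys.mean()-gp[1])
        if best is None or e<best[0]: best=(e,R.astype(np.float32),d['confidence'])
    if best is None: return None
    R=best[1]
    def c(v):
        m=mask(s,label,v[0]/1e3,v[1]/1e3,np.radians(v[2]) if len(v)>2 else 0,z);return 1-np.minimum(m,R).sum()/np.maximum(m,R).sum()
    v0=[g[0]*1e3,g[1]*1e3]+([yaw0] if yaw0 is not None else [])
    S=np.array([v0]+[np.add(v0,np.eye(len(v0))[i]*8) for i in range(len(v0))])
    r=minimize(c,v0,method='Nelder-Mead',options=dict(initial_simplex=S,xatol=.1,fatol=1e-4))
    return np.round(r.x,1),round(1-r.fun,2),round(best[2],2),round(best[0])
E
python3 - <<'E'
from h import *
for c in('wrist','top','side'):
    s=snap(c)
    for l,g in [('finial_1',(.473,.066)),('finial_2',(.604,.253)),('centre_1',(.45,.005)),('centre_2',(.477,.199)),('glue',(.447,.134))]: print(c,l,locate(s,l,g))
    for l,g,y in [('centre_block',(.49,.306),90),('drying_board',(.486,.38),90),('glue_stand',(.482,.454),0)]:
        if c!='wrist' or l=='centre_block': print(c,l,locate(s,l,g,y))
E
```

```text
wrist finial_1 (array([475.4,  64.6]), np.float64(0.94), 0.73, 2)
wrist finial_2 (array([606.4, 250.6]), np.float64(0.94), 0.89, 3)
wrist centre_1 (array([451.2,   2.6]), np.float64(0.74), 0.8, 3)
wrist centre_2 (array([477.9, 197.4]), np.float64(0.94), 0.54, 1)
wrist glue (array([447.9, 135.7]), np.float64(0.88), 0.72, 1)
wrist centre_block (array([490., 306.,  90.]), np.float64(0.0), 0.54, 229)
top finial_1 (array([473.,  66.]), np.float64(0.0), 0.61, 95)
top finial_2 (array([608.6, 252. ]), np.float64(0.94), 0.61, 2)
top centre_1 None
top centre_2 None
top glue None
top centre_block (array([488.8, 304.1,  90.7]), np.float64(0.92), 0.81, 1)
top drying_board (array([489.4, 379.5,  85.7]), np.float64(0.96), 0.98, 1)
top glue_stand (array([479. , 454.8,  -3.3]), np.float64(0.88), 0.61, 1)
side finial_1 (array([475.5,  63.8]), np.float64(0.86), 0.69, 4)
side finial_2 (array([606.3, 248.1]), np.float64(0.88), 0.65, 3)
side centre_1 (array([451.9,   3.1]), np.float64(0.69), 0.66, 2)
side centre_2 (array([478.5, 194. ]), np.float64(0.73), 0.53, 2)
side glue (array([448.2, 131.6]), np.float64(0.85), 0.67, 3)
side centre_block (array([487.8, 298.2,  89.8]), np.float64(0.88), 0.56, 5)
side drying_board (array([488.3, 392.6,  86.9]), np.float64(0.69), 0.68, 3)
side glue_stand (array([478.2, 463. ,  -3.9]), np.float64(0.8), 0.91, 3)
```

```bash
python3 -m pendant '[[80,[25,-65,0],[0,0,0]],[80,[25,-65,-60],[0,0,0]],[80,[25,-65,-110],[0,0,0]],[80,[25,-65,-150],[0,0,0]],[80,[25,-65,-150],[0,0,0]],[80,[25,-65,-150],[0,0,0]],[80,[25,-65,-150],[0,0,0]]]'
python3 - <<'E'
from h import *
s=snap('wrist');save(s[1],'w2')
print(locate(s,'finial_1',(.4755,.0645)),locate(s,'centre_1',(.451,.003)),get_obs()['ee_pos'])
E
```

```text
time: 5.7
ee_pos: [0.4761, 0.0657, 0.1333]
tcp_rot: [179.8, -0.0, 90.3]
wrist_force: [-0.3, 0.3, -0.5]
opening: 0.0686
(array([475. ,  65.4]), np.float64(0.97), 0.73, 1) (array([451.8,   5.5]), np.float64(0.82), 0.79, 5) [0.47558753 0.06559752 0.13233798]
```

View pics/w2.png

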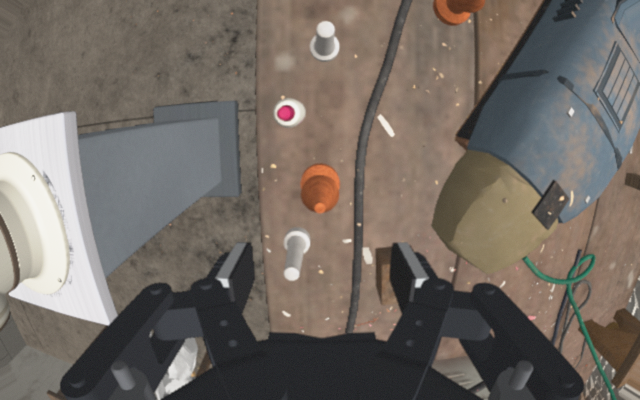

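```bash
python3 -m pendant '[[80,[0,0,-30],[0,0,0]],[80,[0,0,-60],[0,0,0]],[80,[0,0,-85],[0,0,0]],[80,[0,0,-109],[0,0,0]],[80,[0,0,-109],[0,0,0]],[80,[0,0,-109],[0,0,0]],[50,[0,0,-109],[0,0,0]],[40,[0,0,-109],[0,0,0]],[25,[0,0,-109],[0,0,0]],[25,[0,0,-109],[0,0,0]],[20,[0,0,-109],[0,0,0]],[20,[0,0,-109],[0,0,0]],[20,[0,0,-109],[0,0,0]],[20,[0,0,-104],[0,0,0]],[20,[0,0,-90],[0,0,0]],[20,[0,0,-60],[0,0,0]],[20,[0,0,-20],[0,0,0]],[20,[0,0,20],[0,0,0]],[20,[0,0,20],[0,0,0]]]' 30
```

```text
time: 8.22
ee_pos: [0.4772, 0.0658, 0.1564]
tcp_rot: [179.6, -0.1, 90.3]
wrist_force: [0.1, 1.4, -0.6]
opening: 0.0265
```

```bash
python3 - <<'E'
from h import *
s=snap('side');save({'img':cv2.resize(s[1]['img'][100:320,200:440],None,fx=2.5,fy=2.5)},'s2')
o=get_obs();print(o['ee_pos'],o['opening'])
E
```

```text
[0.47651048 0.06568444 0.15428291] 0.027148082144537948
```

View pics/s2.png

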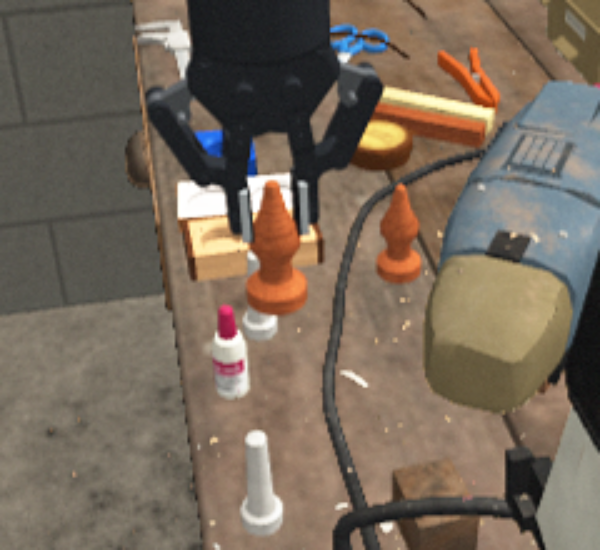

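It's held, but on the taper above the belly, which could slip. I'll set it down and regrip lower.

```bash
python3 -m pendant '[[20,[0,0,-50],[0,0,0]],[20,[0,0,-90],[0,0,0]],[20,[0,0,-115],[0,0,0]],[20,[0,0,-124],[0,0,0]],[20,[0,0,-129],[0,0,0]],[20,[0,0,-130],[0,0,0]],[20,[0,0,-130],[0,0,0]],[35,[0,0,-130],[0,0,0]],[45,[0,0,-130],[0,0,0]],[55,[0,0,-130],[0,0,0]],[60,[0,0,-130],[0,0,0]],[60,[0,0,-136],[0,0,0]],[60,[0,0,-137],[0,0,0]],[60,[0,0,-137],[0,0,0]]]' 30
python3 -c "
from h import *
s=snap('wrist');print(locate(s,'finial_1',(.4755,.0645)));print(get_obs()['wrist_force'],get_obs()['ee_pos'])"
```

```text
time: 10.02
ee_pos: [0.4763, 0.0657, 0.017]
tcp_rot: [179.7, -0.0, 90.3]
wrist_force: [0.2, -0.2, -0.5]
opening: 0.0513
(array([476.8,  68.9]), np.float64(0.94), 0.95, 4)
[ 0.46781297 -0.00550886 -1.01957968] [0.47651046 0.06569748 0.01731954]
```

```bash
python3 -m pendant '[[50,[0,0,0],[0,0,0]],[40,[0,0,0],[0,0,0]],[32,[0,0,0],[0,0,0]],[25,[0,0,0],[0,0,0]],[25,[0,0,0],[0,0,0]],[25,[0,0,0],[0,0,0]]]' 30
```

```text
time: 10.88
ee_pos: [0.4767, 0.0657, 0.0177]
tcp_rot: [179.7, -0.0, 90.3]
wrist_force: [-1.4, -0.2, 6.2]
opening: 0.0294
```

```bash
python3 -m pendant '[[20,[0,0,5],[0,0,0]],[20,[0,0,30],[0,0,0]],[20,[0,0,80],[0,0,0]],[20,[0,0,130],[0,0,0]],[20,[0,0,150],[0,0,0]],[20,[0,50,150],[0,0,0]],[20,[0,100,150],[0,0,0]],[20,[0,150,150],[0,0,0]],[20,[0,200,150],[0,0,0]],[20,[0,240,150],[0,0,0]],[20,[0,250,150],[0,0,0]],[20,[0,250,150],[0,0,0]],[20,[0,250,150],[0,0,0]],[20,[0,250,150],[0,0,0]]]' 30
python3 - <<'E'
from h import *
o=get_obs();print(o['ee_pos'],o['tcp_rot'],o['opening'])
s=snap('wrist');save(s[1],'w3')
for l,g,y in [('centre_block',(.489,.304),90),('drying_board',(.488,.38),87),('glue_stand',(.479,.454),-3)]:
        print(l,locate(s,l,g,y))
for z in (.12,.135,.15):print(z,locate(s,'finial_1',(o['ee_pos'][0],o['ee_pos'][1]),z=z))
E
```

```text
time: 12.62
ee_pos: [0.477, 0.3147, 0.168]
tcp_rot: [179.7, -0.0, 90.2]
wrist_force: [-0.6, 0.5, -1.2]
opening: 0.0293
[0.47695153 0.3146919  0.16798957] [ 1.79668267e+02 -4.60030886e-02  9.02117291e+01] 0.029299621187732307
centre_block (array([488.2, 303.8,  90.3]), np.float64(0.78), 0.7, 5)
drying_board (array([488.4, 379.6,  85.4]), np.float64(0.97), 0.88, 1)
glue_stand (array([478.2, 454.1,  -3.8]), np.float64(0.91), 0.83, 1)
0.12 (array([478.3, 300.4]), np.float64(0.72), 0.74, 23)
0.135 (array([477.3, 309.6]), np.float64(0.85), 0.74, 15)
0.15 (array([477.1, 317.4]), np.float64(0.92), 0.74, 5)
```

View pics/w3.png

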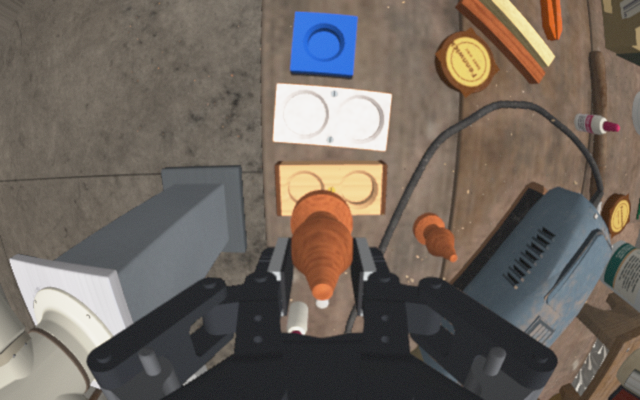

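```bash
python3 -m pendant '[[20,[-10,40,0],[0,0,0]],[20,[-17,67,0],[0,0,0]],[20,[-17,67,-50],[0,0,0]],[20,[-17,67,-100],[0,0,0]],[20,[-17,67,-120],[0,0,0]],[20,[-17,67,-120],[0,0,0]],[20,[-17,67,-120],[0,0,0]],[20,[-17,67,-132],[0,0,0]],[20,[-17,67,-138],[0,0,0]],[20,[-17,67,-142],[0,0,0]],[20,[-17,67,-143],[0,0,0]],[20,[-17,67,-143],[0,0,0]]]' 30
python3 - <<'E'
from h import *
s=snap('wrist');o=get_obs();print(o['ee_pos'],o['wrist_force'],o['opening']);print(locate(s,'finial_1',(.4596,.3818),z=.007))
s=snap('side');save({'img':cv2.resize(s[1]['img'][100:260,200:440],None,fx=2.5,fy=2.5)},'s3')
E
```

```text
time: 14.48
ee_pos: [0.4621, 0.3825, 0.031]
tcp_rot: [179.3, -0.2, 90.2]
wrist_force: [-6.2, -14.4, 39.5]
opening: 0.0295
[0.46204401 0.38249098 0.03104648] [ -6.10061576 -14.50638796  39.51104109] 0.029723063430778917
(array([461.8, 381.3]), np.float64(0.85), 0.85, 10)
```

```bash
python3 -m pendant '[[20,[0,0,8],[0,0,0]],[20,[0,0,12],[0,0,0]],[20,[0,0,12],[0,0,0]],[20,[0,0,12],[0,0,0]]]' 30
python3 - <<'E'
from h import *
s=snap('wrist');o=get_obs();print(o['ee_pos'],o['wrist_force'],o['opening']);
save(s[1],'w4')
for z in (.02,.025,.03): print(locate(s,'finial_1',(.4596,.3818),z=z))
print(locate(s,'drying_board',(.488,.38),86))
E
```

```text
time: 15.12
ee_pos: [0.4616, 0.3823, 0.042]
tcp_rot: [179.3, -0.1, 90.2]
wrist_force: [0.1, -0.3, -0.8]
opening: 0.0295
[0.46165387 0.38228772 0.04205724] [-0.02994365 -0.0503953  -1.40664845] 0.029711874265450116
(array([461.5, 383.1]), np.float64(0.86), 0.7, 8)
(array([461.3, 386.2]), np.float64(0.89), 0.7, 5)
(array([461. , 388.4]), np.float64(0.9), 0.7, 4)
(array([488.5, 380.1,  85.1]), np.float64(0.66), 0.71, 18)
```

View pics/w4.png

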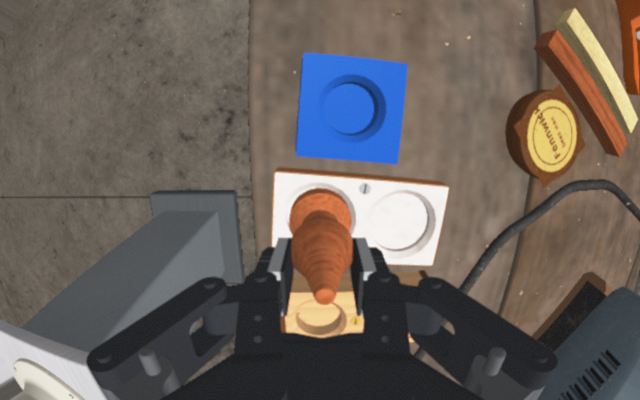

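```bash
python3 - <<'E'
from h import *
s=snap('side');t=snap('top')
for z in (.015,.02,.025,.03): print(z,locate(s,'finial_1',(.4596,.3818),z=z),locate(t,'finial_1',(.4596,.3818),z=z))
a=cv2.resize(s[1]['img'][130:230,240:360],None,fx=5,fy=5,interpolation=cv2.INTER_CUBIC);save({'img':a},'s4')
E
```

```text
0.015 (array([463. , 399.4]), np.float64(0.87), 0.58, 8) (array([459.6, 381.8]), np.float64(0.0), 0.77, 81)
0.02 (array([462.4, 390.5]), np.float64(0.86), 0.58, 6) (array([459.6, 381.8]), np.float64(0.0), 0.77, 81)
0.025 (array([461.8, 382.5]), np.float64(0.85), 0.58, 4) (array([459.6, 381.8]), np.float64(0.0), 0.77, 81)
0.03 (array([461.2, 374.4]), np.float64(0.84), 0.58, 3) (array([459.6, 381.8]), np.float64(0.0), 0.77, 81)
```

View pics/s4.png

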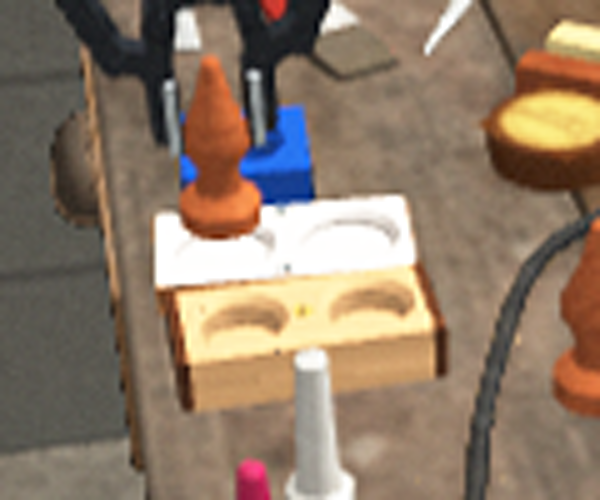

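```bash
python3 -m pendant '[[20,[-3,-4,0],[0,0,0]],[20,[-3,-4,0],[0,0,0]],[20,[-3,-4,0],[0,0,0]],[20,[-3,-4,-6],[0,0,0]],[20,[-3,-4,-11],[0,0,0]],[20,[-3,-4,-14],[0,0,0]],[20,[-3,-4,-16],[0,0,0]],[20,[-3,-4,-16],[0,0,0]]]' 30
```

```text
time: 16.88
ee_pos: [0.459, 0.3785, 0.0269]
tcp_rot: [179.3, -0.2, 90.2]
wrist_force: [0.9, 0.3, -0.7]
opening: 0.0291
```

```bash
python3 -m pendant '[[20,[0,0,-2],[0,0,0]],[20,[0,0,-3],[0,0,0]],[20,[0,0,-3],[0,0,0]],[20,[0,0,-3],[0,0,0]]]' 30
```

```text
time: 17.38
ee_pos: [0.4593, 0.379, 0.0247]
tcp_rot: [179.2, -0.3, 90.2]
wrist_force: [-2.1, 1.3, 5.4]
opening: 0.0297
```

```bash
python3 -m pendant '[[32,[0,0,0],[0,0,0]],[40,[0,0,0],[0,0,0]],[55,[0,0,0],[0,0,0]],[60,[0,0,0],[0,0,0]],[60,[0,0,0],[0,0,0]],[60,[0,0,30],[0,0,0]],[60,[0,0,70],[0,0,0]],[60,[0,0,120],[0,0,0]],[60,[20,-20,140],[0,0,0]],[65,[60,-55,140],[0,0,10]],[65,[100,-90,140],[0,0,20]],[65,[147,-129,140],[0,0,30]],[65,[147,-129,140],[0,0,30]],[65,[147,-129,140],[0,0,30]],[65,[147,-129,140],[0,0,30]]]' 30
python3 - <<'E'
from h import *
s=snap('wrist');o=get_obs();print(o['ee_pos'],o['tcp_rot']);save(s[1],'w5')
print(locate(s,'finial_2',(.606,.2505)),locate(s,'finial_2',(.4596,.3818),z=.007))
t=snap('side');print(locate(t,'finial_2',(.4596,.3818),z=.007)); print(locate(snap('top'),'finial_2',(.4596,.3818),z=.007))
E
```

```text
time: 19.25
ee_pos: [0.6055, 0.2509, 0.165]
tcp_rot: [179.2, -0.3, 120.2]
wrist_force: [-0.1, 0.9, -0.6]
opening: 0.0555
[0.60548908 0.25102165 0.16509248] [179.21733818  -0.24988051 120.27404235]
(array([606.8, 251.5]), np.float64(0.94), 0.96, 1) (array([458. , 384.3]), np.float64(0.97), 0.65, 8)
(array([458.7, 382.5]), np.float64(0.86), 0.97, 4)
(array([457.7, 385.4]), np.float64(0.88), 0.69, 2)
```

View pics/w5.png

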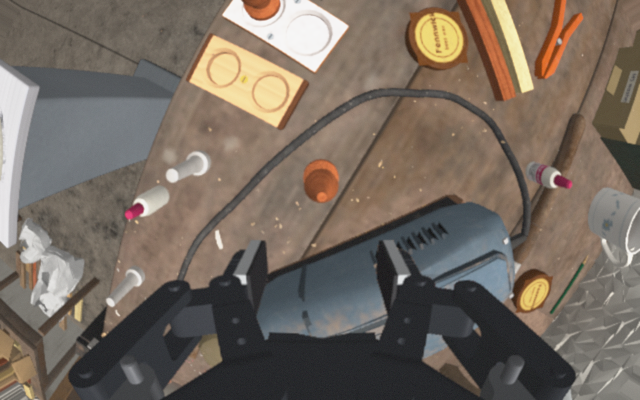

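```bash
python3 -m pendant '[[65,[0,2,-20],[-0.4,0.7,0]],[65,[0,2,-60],[-0.4,0.7,0]],[65,[0,2,-100],[-0.4,0.7,0]],[65,[0,2,-130],[-0.4,0.7,0]],[65,[0,2,-148],[-0.4,0.7,0]],[65,[0,2,-148],[-0.4,0.7,0]],[65,[0,2,-148],[-0.4,0.7,0]],[50,[0,2,-148],[-0.4,0.7,0]],[40,[0,2,-148],[-0.4,0.7,0]],[32,[0,2,-148],[-0.4,0.7,0]],[25,[0,2,-148],[-0.4,0.7,0]],[25,[0,2,-148],[-0.4,0.7,0]],[25,[0,2,-148],[-0.4,0.7,0]],[25,[0,2,-148],[-0.4,0.7,0]]]' 30
```

```text
time: 21.35
ee_pos: [0.6065, 0.2526, 0.0179]
tcp_rot: [179.9, -0.2, 120.3]
wrist_force: [-0.2, -0.9, 5.1]
opening: 0.0298
```

```bash
python3 -m pendant '[[20,[0,0,5],[0,0,0]],[20,[0,0,30],[0,0,0]],[20,[0,0,80],[0,0,0]],[20,[0,0,120],[0,0,0]],[20,[-20,30,120],[0,0,-10]],[20,[-50,70,120],[0,0,-20]],[20,[-80,110,120],[0,0,-30]],[20,[-89,123,80],[0,0,-30]],[20,[-89,123,50],[0,0,-30]],[20,[-89,123,40],[0,0,-30]],[20,[-89,123,40],[0,0,-30]],[20,[-89,123,40],[0,0,-30]]]' 30
python3 - <<'E'
from h import *
o=get_obs();e=o['ee_pos'];print(e,o['tcp_rot'],o['wrist_force']);z=e[2]-.0179
for c in('wrist','side','top'):
    s=snap(c);print(c,locate(s,'finial_2',e,z=z),locate(s,'drying_board',(.488,.38),86))
    if c=='wrist': save(s[1],'w6')
E
```

```text
time: 22.85
ee_pos: [0.5184, 0.3758, 0.0595]
tcp_rot: [179.8, -0.3, 90.2]
wrist_force: [0.8, -0.1, -0.3]
opening: 0.0303
[0.51835493 0.37575672 0.05948432] [179.84492374  -0.30772454  90.22459422] [ 0.83023565 -0.1126876  -0.30765152]
wrist (array([518.3, 374.1]), np.float64(0.92), 0.69, 13) (array([488.7, 379.6,  85.9]), np.float64(0.54), 0.77, 20)
side (array([518.4, 370.7]), np.float64(0.86), 0.63, 3) (array([489. , 388.7,  86.2]), np.float64(0.56), 0.66, 5)
top None None
```

View pics/w6.png

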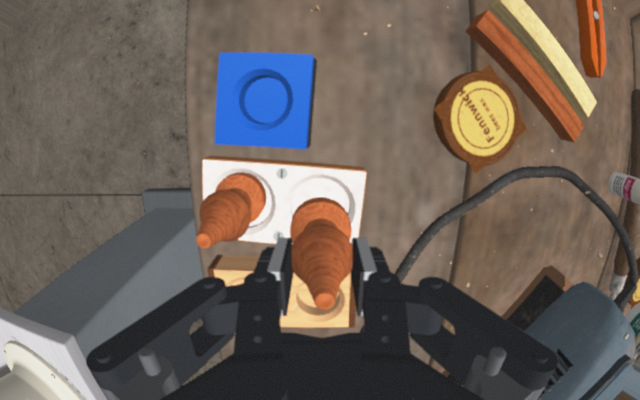

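```bash
python3 -m pendant '[[20,[-1,3.5,0],[0,0,0]],[20,[-1,3.5,-10],[0,0,0]],[20,[-1,3.5,-18],[0,0,0]],[20,[-1,3.5,-24],[0,0,0]],[20,[-1,3.5,-28],[0,0,0]],[20,[-1,3.5,-30],[0,0,0]],[20,[-1,3.5,-30],[0,0,0]]]' 30
```

```text
time: 24.18
ee_pos: [0.5166, 0.3791, 0.028]
tcp_rot: [179.9, -0.2, 90.2]
wrist_force: [0.4, 0.6, -0.2]
opening: 0.0296
```

```bash
python3 -m pendant '[[20,[0,0,-2],[0,0,0]],[20,[0,0,-3],[0,0,0]],[20,[0,0,-3.5],[0,0,0]],[20,[0,0,-3.5],[0,0,0]]]' 30
```

```text
time: 24.68
ee_pos: [0.5166, 0.3793, 0.025]
tcp_rot: [179.9, -0.3, 90.3]
wrist_force: [-0.8, 0.1, 4.2]
opening: 0.03
```

```bash
python3 -m pendant '[[38,[0,0,0],[0,0,0]],[45,[0,0,0],[0,0,0]],[50,[0,0,0],[0,0,0]],[50,[0,0,0],[0,0,0]],[50,[0,0,30],[0,0,0]],[50,[0,0,70],[0,0,0]],[50,[0,0,120],[0,0,0]],[50,[-10,-50,130],[0,0,0]],[50,[-25,-110,130],[0,0,0]],[50,[-39,-160,130],[0,0,0]],[50,[-39,-182,110],[0,0,0]],[50,[-39,-182,95],[0,0,0]],[50,[-39,-182,95],[0,0,0]],[50,[-39,-182,95],[0,0,0]]]' 30
python3 - <<'E'
from h import *
o=get_obs();e=o['ee_pos'];print(e,o['tcp_rot'],o['wrist_force'])
for c in('wrist','side','top'):
    s=snap(c);print(c,locate(s,'centre_2',(.478,.197)),locate(s,'centre_block',(.488,.304),90),locate(s,'finial_1',(.517,.377),z=.007))
    if c=='wrist': save(s[1],'w7')
E
```

```text
time: 26.42
ee_pos: [0.4778, 0.1982, 0.1202]
tcp_rot: [179.9, -0.3, 90.3]
wrist_force: [0.9, 0.3, 0.6]
opening: 0.0425
[0.47783378 0.19815491 0.12022478] [179.9078266   -0.27843514  90.30981516] [0.93901686 0.33671002 0.60500894]
wrist (array([478.4, 200.2]), np.float64(0.82), 0.58, 2) (array([487.2, 304.9,  90.7]), np.float64(0.96), 0.91, 2) (array([516.2, 378.6]), np.float64(0.97), 0.85, 15)
side (array([478.3, 196.2]), np.float64(0.73), 0.88, 3) (array([487.6, 299.6,  91.2]), np.float64(0.92), 0.65, 4) (array([515.2, 375.2]), np.float64(0.78), 0.82, 3)
top None (array([488.8, 304.3,  89.2]), np.float64(0.94), 0.93, 0) (array([516.5, 379.4]), np.float64(0.84), 0.81, 1)
```

View pics/w7.png

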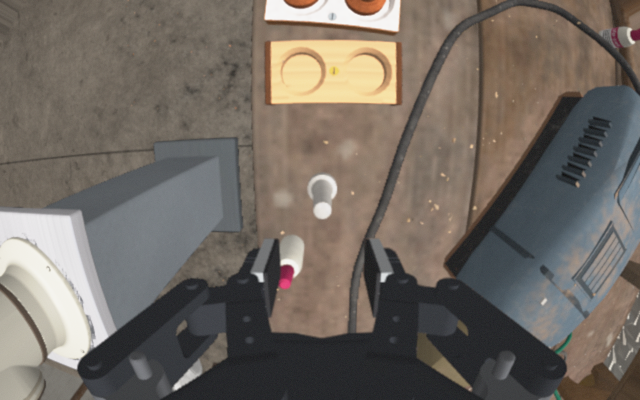

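```bash
python3 -m pendant '[[50,[0.5,1,-30],[0,0,0]],[50,[0.5,1,-60],[0,0,0]],[50,[0.5,1,-85],[0,0,0]],[50,[0.5,1,-95],[0,0,0]],[50,[0.5,1,-95],[0,0,0]],[50,[0.5,1,-95],[0,0,0]],[35,[0.5,1,-95],[0,0,0]],[25,[0.5,1,-95],[0,0,0]],[15,[0.5,1,-95],[0,0,0]],[10,[0.5,1,-95],[0,0,0]],[10,[0.5,1,-95],[0,0,0]],[10,[0.5,1,-95],[0,0,0]],[10,[0.5,1,-95],[0,0,0]]]' 40
python3 -m pendant '[[10,[0,0,10],[0,0,0]],[10,[0,0,40],[0,0,0]],[10,[0,0,55],[0,0,0]],[10,[10,40,55],[0,0,0]],[10,[25,80,55],[0,0,0]],[10,[37,105,55],[0,0,0]],[10,[37,105,40],[0,0,0]],[10,[37,105,40],[0,0,0]],[10,[37,105,40],[0,0,0]]]' 40
python3 - <<'E'
from h import *
o=get_obs();e=o['ee_pos'];print(e,o['tcp_rot'],o['wrist_force'],e[2])
z=e[2]-.025
for c in('wrist','side','top'):
    s=snap(c);print(c,locate(s,'centre_2',e,z=z))
    if c=='wrist': save(s[1],'w8')
E
```

```text
time: 28.65
ee_pos: [0.4783, 0.1983, 0.0254]
tcp_rot: [179.9, -0.3, 90.2]
wrist_force: [-1.6, -0.3, 5.9]
opening: 0.0119
time: 29.78
ee_pos: [0.515, 0.3025, 0.0655]
tcp_rot: [179.9, -0.3, 90.2]
wrist_force: [-0.6, -0.7, -1.1]
opening: 0.0123
[0.51500706 0.30245125 0.0654597 ] [179.90566822  -0.26801156  90.20897364] [-0.56761179 -0.66781979 -1.07595602] 0.06545970269315532
wrist (array([515.4, 305.5]), np.float64(0.71), 0.66, 11)
side (array([515.8, 297.4]), np.float64(0.81), 0.74, 3)
top (array([515. , 302.5]), np.float64(0.0), 0.52, 43)
```

View pics/w8.png

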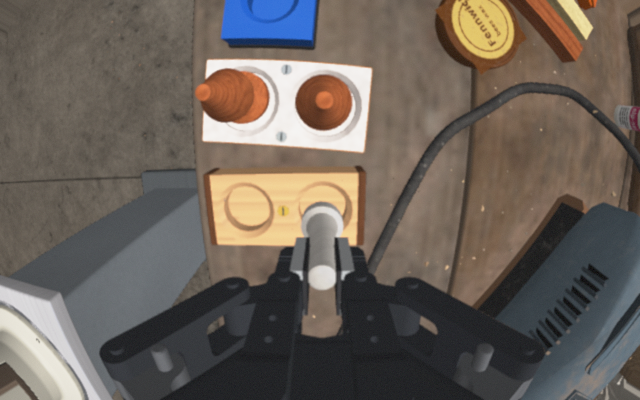

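```bash
python3 -m pendant '[[10,[0.5,1,-8],[0,0,0]],[10,[0.5,1,-14],[0,0,0]],[10,[0.5,1,-20],[0,0,0]],[10,[0.5,1,-25],[0,0,0]],[10,[0.5,1,-25],[0,0,0]]]' 40
```

```text
time: 30.7
ee_pos: [0.5157, 0.304, 0.0403]
tcp_rot: [179.9, -0.3, 90.2]
wrist_force: [0.1, 0.7, -0.6]
opening: 0.012
```

```bash
python3 -m pendant '[[10,[0,0,-2],[0,0,0]],[10,[0,0,-4],[0,0,0]],[10,[0,0,-5],[0,0,0]],[10,[0,0,-5],[0,0,0]]]' 40
```

```text
time: 31.2
ee_pos: [0.5158, 0.3041, 0.0355]
tcp_rot: [179.9, -0.3, 90.2]
wrist_force: [0.2, -0.6, 0.3]
opening: 0.0122
```

```bash
python3 -m pendant '[[10,[0,0,-1],[0,0,0]],[10,[0,0,-1],[0,0,0]],[25,[0,0,-1],[0,0,0]],[35,[0,0,-1],[0,0,0]],[45,[0,0,-1],[0,0,0]],[45,[0,0,30],[0,0,0]],[45,[0,0,80],[0,0,0]],[45,[-5,-30,110],[0,0,0]],[45,[-15,-80,110],[0,0,0]],[45,[-30,-140,110],[0,0,0]],[45,[-45,-200,110],[0,0,0]],[45,[-64,-260,110],[0,0,0]],[45,[-64,-300,95],[0,0,0]],[45,[-64,-300,85],[0,0,0]],[45,[-64,-300,85],[0,0,0]],[45,[-64,-300,85],[0,0,0]]]' 40
python3 - <<'E'
from h import *
o=get_obs();e=o['ee_pos'];print(e,o['tcp_rot'],o['wrist_force'])
for c in('wrist','side'):
    s=snap(c);print(c,locate(s,'centre_1',(.4515,.003)),locate(s,'glue',(.448,.134)),locate(s,'centre_2',(.5155,.3045),z=.01))
E
```

```text
time: 33.2
ee_pos: [0.452, 0.005, 0.1208]
tcp_rot: [179.9, -0.3, 90.3]
wrist_force: [0.1, -0.8, 0.0]
opening: 0.0382
[0.45202774 0.00498344 0.12082504] [179.86172951  -0.30124635  90.3102455 ] [ 0.12611725 -0.75041937  0.04908708]
wrist (array([451.1,   6. ]), np.float64(0.84), 0.92, 2) (array([448.5, 132.5]), np.float64(0.87), 0.73, 3) (array([515.5, 304.5]), np.float64(0.0), 0.92, 310)
side (array([451.2,  -1.2]), np.float64(0.85), 0.95, 3) (array([448.8, 135.5]), np.float64(0.68), 0.8, 4) (array([515.5, 304.5]), np.float64(0.0), 0.95, 109)
```

```bash
python3 -m pendant '[[45,[-1,0.5,-30],[0,0,0]],[45,[-1,0.5,-60],[0,0,0]],[45,[-1,0.5,-86],[0,0,0]],[45,[-1,0.5,-96],[0,0,0]],[45,[-1,0.5,-96],[0,0,0]],[45,[-1,0.5,-96],[0,0,0]],[30,[-1,0.5,-96],[0,0,0]],[20,[-1,0.5,-96],[0,0,0]],[10,[-1,0.5,-96],[0,0,0]],[10,[-1,0.5,-96],[0,0,0]],[10,[-1,0.5,-96],[0,0,0]],[10,[-1,0.5,-96],[0,0,0]]]' 40
python3 -m pendant '[[10,[0,0,10],[0,0,0]],[10,[0,0,60],[0,0,0]],[10,[0,10,110],[0,0,0]],[10,[0,60,120],[0,0,0]],[10,[0,120,120],[0,0,0]],[10,[0,180,120],[0,0,0]],[10,[0,240,110],[0,0,0]],[10,[8,285,70],[0,0,0]],[10,[8,299,45],[0,0,0]],[10,[8,299,40],[0,0,0]],[10,[8,299,40],[0,0,0]],[10,[8,299,40],[0,0,0]]]' 40
python3 - <<'E'
from h import *
o=get_obs();e=o['ee_pos'];print(e,o['tcp_rot'],o['wrist_force'],e[2])
z=e[2]-.025
for c in('wrist','side'):
    s=snap(c);print(c,locate(s,'centre_1',e,z=z),locate(s,'centre_2',(.5155,.3045),z=.01))
    if c=='wrist': save(s[1],'w9')
E
```

```text
time: 35.1
ee_pos: [0.4511, 0.0048, 0.0252]
tcp_rot: [179.8, -0.3, 90.3]
wrist_force: [-1.0, -0.1, 6.2]
opening: 0.0122
time: 36.6
ee_pos: [0.4598, 0.3034, 0.0669]
tcp_rot: [179.7, -0.4, 90.2]
wrist_force: [0.7, -0.7, -0.3]
opening: 0.0123
[0.45984774 0.30335149 0.06687782] [179.72299153  -0.3582573   90.19536774] [ 0.6648284  -0.70962915 -0.33562095] 0.06687781621858091
wrist (array([460.7, 304.7]), np.float64(0.72), 0.72, 13) (array([514.1, 305.8]), np.float64(0.8), 0.71, 10)
side (array([460. , 295.6]), np.float64(0.77), 0.78, 2) (array([518. , 309.1]), np.float64(0.76), 0.47, 5)
```

View pics/w9.png

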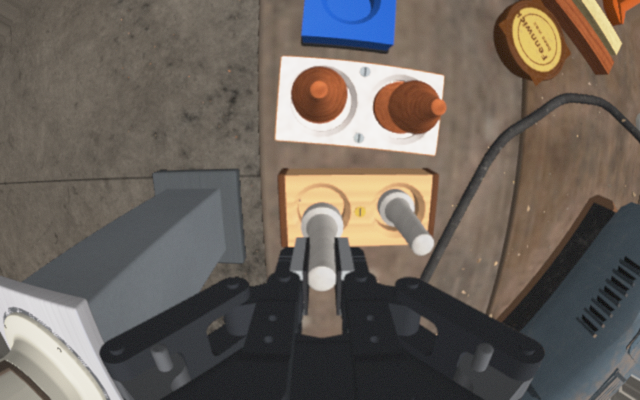

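```bash
python3 -m pendant '[[10,[-0.5,1,-8],[0,0,0]],[10,[-0.5,1,-16],[0,0,0]],[10,[-0.5,1,-22],[0,0,0]],[10,[-0.5,1,-26],[0,0,0]],[10,[-0.5,1,-26],[0,0,0]]]' 40
```

```text
time: 37.52
ee_pos: [0.4586, 0.3045, 0.0392]
tcp_rot: [179.8, -0.3, 90.2]
wrist_force: [0.1, 0.8, 0.4]
opening: 0.012
```

```bash
python3 -m pendant '[[10,[0,0,-2],[0,0,0]],[10,[0,0,-4],[0,0,0]],[10,[0,0,-6],[0,0,0]],[10,[0,0,-6],[0,0,0]]]' 40
```

```text
time: 38.02
ee_pos: [0.4592, 0.305, 0.0352]
tcp_rot: [179.7, -0.4, 90.2]
wrist_force: [-3.8, -1.9, 12.2]
opening: 0.012
```

```bash
python3 -m pendant '[[25,[0,0,0],[0,0,0]],[35,[0,0,0],[0,0,0]],[40,[0,0,0],[0,0,0]],[40,[0,0,30],[0,0,0]],[40,[0,0,80],[0,0,0]],[45,[0,-30,115],[0,0,0]],[50,[-5,-80,115],[0,0,0]],[50,[-10,-130,105],[0,0,0]],[50,[-11,-171,90],[0,0,0]],[50,[-11,-171,85],[0,0,0]],[50,[-11,-171,85],[0,0,0]],[50,[-11,-171,85],[0,0,0]]]' 40
python3 - <<'E'
from h import *
o=get_obs();e=o['ee_pos'];print(e,o['tcp_rot'],o['wrist_force'])
for c in('wrist','side'):
    s=snap(c);print(c,locate(s,'glue',(.448,.134)),locate(s,'centre_2',(.4595,.3045),z=.01))
E
```

```text
time: 39.52
ee_pos: [0.4484, 0.1348, 0.1205]
tcp_rot: [179.7, -0.4, 90.3]
wrist_force: [-0.4, -0.0, -0.5]
opening: 0.0426
[0.4484112  0.13476933 0.12048362] [179.6901368   -0.38857738  90.29772636] [-0.44023384 -0.00515498 -0.45184877]
wrist (array([448.1, 137.8]), np.float64(0.85), 0.87, 3) (array([459.3, 304.1]), np.float64(0.97), 0.81, 10)
side (array([448.6, 129.4]), np.float64(0.9), 0.96, 4) (array([461.1, 311.8]), np.float64(0.64), 0.74, 6)
```

```bash
python3 -m pendant '[[50,[0,0.5,-30],[0.3,0,0]],[50,[0,0.5,-60],[0.3,0,0]],[50,[0,0.5,-88],[0.3,0,0]],[50,[0,0.5,-98.5],[0.3,0,0]],[50,[0,0.5,-98.5],[0.3,0,0]],[50,[0,0.5,-98.5],[0.3,0,0]],[40,[0,0.5,-98.5],[0.3,0,0]],[30,[0,0.5,-98.5],[0.3,0,0]],[22,[0,0.5,-98.5],[0.3,0,0]],[15,[0,0.5,-98.5],[0.3,0,0]],[15,[0,0.5,-98.5],[0.3,0,0]],[15,[0,0.5,-98.5],[0.3,0,0]],[15,[0,0.5,-98.5],[0.3,0,0]]]' 30
python3 -m pendant '[[15,[0,0,10],[0,0,0]],[15,[0,0,60],[0,0,0]],[15,[0,0,110],[0,0,0]],[15,[0,30,135],[0,0,0]],[15,[10,90,135],[0,0,0]],[15,[20,150,135],[0,0,0]],[15,[30,210,135],[0,0,0]],[15,[30,270,135],[0,0,0]],[15,[30,319,120],[0,0,0]],[15,[30,319,70],[0,0,0]],[15,[30,319,50],[0,0,0]],[15,[30,319,50],[0,0,0]],[15,[30,319,50],[0,0,0]],[15,[30,319,50],[0,0,0]]]' 30
python3 - <<'E'
from h import *
o=get_obs();e=o['ee_pos'];print(e,o['tcp_rot'],o['wrist_force'],e[2])
z=e[2]-.022
for c in('wrist','side','top'):
    s=snap(c);print(c,locate(s,'glue',e,z=z),locate(s,'glue_stand',(.4785,.454),-3))
    if c=='wrist': save(s[1],'w10')
E
```

```text
time: 41.45
ee_pos: [0.4486, 0.135, 0.0224]
tcp_rot: [179.7, -0.7, 90.3]
wrist_force: [-1.4, 0.1, 5.4]
opening: 0.0222
time: 43.2
ee_pos: [0.4792, 0.4544, 0.0743]
tcp_rot: [179.5, -0.8, 90.3]
wrist_force: [0.2, -0.9, -0.1]
opening: 0.0224
[0.47922489 0.45439406 0.07431217] [179.54651883  -0.79800277  90.26561016] [ 0.20567672 -0.87076414 -0.05625411] 0.07431217310978616
wrist (array([479.1, 457.2]), np.float64(0.82), 0.93, 11) (array([480.5, 455.5,  -2.8]), np.float64(0.68), 0.62, 14)
side (array([478.3, 444.6]), np.float64(0.76), 0.59, 2) (array([483.2, 466.6,  -5.6]), np.float64(0.34), 0.63, 6)
top None None
```

View pics/w10.png

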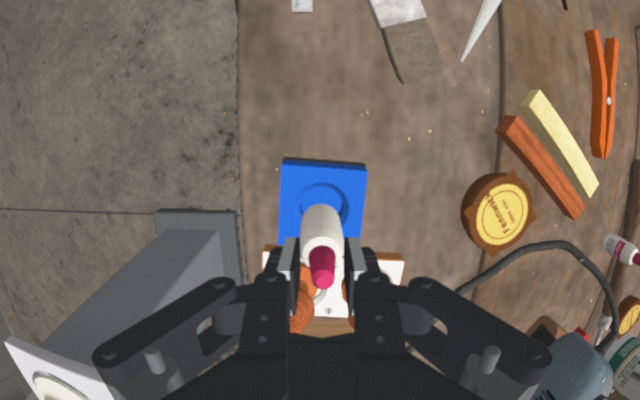

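```bash
python3 -m pendant '[[15,[-0.5,-0.5,-10],[-0.8,0.4,0]],[15,[-0.5,-0.5,-20],[-0.8,0.4,0]],[15,[-0.5,-0.5,-28],[-0.8,0.4,0]],[15,[-0.5,-0.5,-33],[-0.8,0.4,0]],[15,[-0.5,-0.5,-37],[-0.8,0.4,0]],[15,[-0.5,-0.5,-37],[-0.8,0.4,0]]]' 30
```

```text
time: 44.4
ee_pos: [0.478, 0.4534, 0.0353]
tcp_rot: [-179.9, 0.1, 90.3]
wrist_force: [0.2, -0.7, -0.4]
opening: 0.0226
```

```bash
python3 -m pendant '[[15,[0,0,-2],[0,0,0]],[15,[0,0,-4],[0,0,0]],[15,[0,0,-6],[0,0,0]],[15,[0,0,-6],[0,0,0]]]' 30
```

```text
time: 44.9
ee_pos: [0.4782, 0.4538, 0.0306]
tcp_rot: [-180.0, 0.0, 90.3]
wrist_force: [-0.9, -1.2, 6.6]
opening: 0.0221
```

```bash
python3 -m pendant '[[30,[0,0,0],[0,0,0]],[40,[0,0,0],[0,0,0]],[45,[0,0,0],[0,0,0]],[45,[0,0,3],[0,0,0]],[45,[0,0,30],[0,0,0]],[45,[0,0,80],[0,0,0]],[45,[0,0,140],[0,0,0]],[45,[-20,-40,180],[0,0,0]],[45,[-40,-80,190],[0,0,0]],[45,[-40,-100,190],[0,0,0]],[45,[-40,-100,190],[0,0,0]],[45,[-40,-100,190],[0,0,0]]]' 30
python3 - <<'E'
from h import *
for c in('wrist','side','top'):
    s=snap(c)
    if c=='wrist': a=s[1]['img'][0:260,180:500]
    if c=='side': b=s[1]['img'][140:260,240:400]
    for l,g,z in [('finial_1',(.4596,.3818),.007),('finial_1',(.5174,.3772),.007),('centre_1',(.4595,.3045),.01),('centre_1',(.5155,.3045),.01),('glue',(.4785,.4543),.008)]: print(c,l,g,locate(s,l,g,z=z))
    for l in('wax_tin','scrap_block'): print([np.round(d['position'],3) for d in pinpoint(s[1],l)[:1]])
a=cv2.resize(a,(400,325));b=cv2.resize(b,(400,300),interpolation=cv2.INTER_CUBIC)
im=np.zeros((325,800,3),np.uint8);im[:,:400]=a;im[:300,400:]=b;save({'img':im},'end')
E
```

```text
time: 46.4
ee_pos: [0.4385, 0.3542, 0.2197]
tcp_rot: [-179.9, 0.1, 90.3]
wrist_force: [-0.3, 1.0, 0.9]
opening: 0.0385
wrist finial_1 (0.4596, 0.3818) (array([458.6, 383.9]), np.float64(0.94), 0.76, 2)
wrist finial_1 (0.5174, 0.3772) (array([516.7, 378. ]), np.float64(0.96), 0.77, 0)
wrist centre_1 (0.4595, 0.3045) (array([458.6, 308.2]), np.float64(0.71), 0.66, 3)
wrist centre_1 (0.5155, 0.3045) (array([515.8, 305.2]), np.float64(0.8), 0.74, 4)
wrist glue (0.4785, 0.4543) (array([476.7, 452.4]), np.float64(0.91), 0.79, 1)
[array([ 0.635,  0.45 , -0.   ])]
[]
side finial_1 (0.4596, 0.3818) (array([458.2, 383.9]), np.float64(0.57), 0.79, 7)
side finial_1 (0.5174, 0.3772) (array([515.8, 381.1]), np.float64(0.6), 0.85, 7)
side centre_1 (0.4595, 0.3045) (array([459.5, 311.4]), np.float64(0.69), 0.81, 5)
side centre_1 (0.5155, 0.3045) (array([517.3, 311.9]), np.float64(0.64), 0.68, 6)
side glue (0.4785, 0.4543) (array([480.9, 475.2]), np.float64(0.6), 0.46, 7)
[array([0.637, 0.444, 0.006])]
[array([ 0.558, -0.031,  0.002])]
top finial_1 (0.4596, 0.3818) (array([459.6, 381.8]), np.float64(0.0), 0.66, 43)
top finial_1 (0.5174, 0.3772) (array([517.4, 377.2]), np.float64(0.0), 0.66, 32)
top centre_1 (0.4595, 0.3045) (array([459.5, 304.5]), np.float64(0.0), 0.62, 26)
top centre_1 (0.5155, 0.3045) (array([516.5, 302.5]), np.float64(0.31), 0.62, 3)
top glue (0.4785, 0.4543) None
[]
[array([ 0.556, -0.031, -0.001])]
```

View pics/end.png

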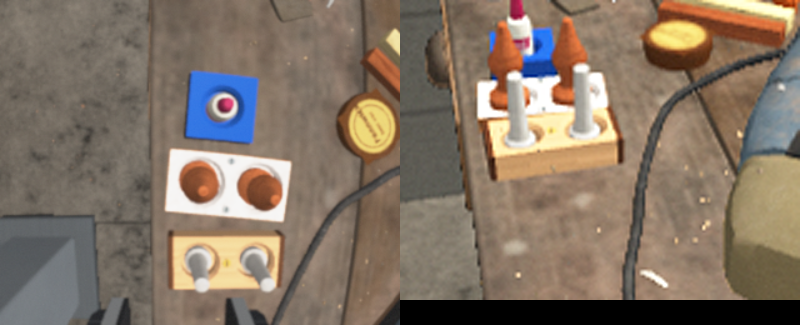

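All five stand upright in their pockets: glue at crop px (223,105), finials at (200,180) and (260,185), centres at (200,265) and (260,265). The gripper is clear of everything.

```bash
python3 -c "
from h import *
print(job_done())"
```

```text
the job is handed in; nothing more can be done
None
```

The job is done and handed in at about 46 s of the 128 s allowed. I placed the finials first, then the drive centres, then the glue bottle. All five stand upright in pockets of their own, released.

- **Seating:** I felt the floor before releasing each piece except the first centre (`centre_2`). That one showed no contact at the computed floor height, so I lowered it 1 mm more and let go. In the last wrist view all five fit their seated poses to about 4 mm.
- **Bystanders:** the wax tin and the scrap block were found where they had been at the start.
- **Corrections on the first finial:** I set it down once and regripped it lower. On the first try at its recess it touched the rim at about 40 N on the wrist, so I lifted it, shifted it by about 4 mm and it went in freely. That push came through the held finial, not the arm or gripper body, and stayed well under the 120 N wrist limit.
- **Checks that disagreed:** the side camera gave y values a few mm off the wrist camera throughout, and about 20 mm off for the glue bottle, where other things partly hid it. In the last check the top camera was of no use: it failed to match four of the pieces and fitted the fifth poorly. For the final positions I relied on the wrist view, the contact heights and the pictures.

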